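Release the repaired power board from its ratchet clamp

TASK

The circuit board with the finned heatsink is held in the ratchet clamp. Lift the clamp's pawl by its ball knob until the spring-loaded clamp bar has slid fully back, then lift the board out and set it down, without dropping it, in the empty shallow tray, lying flat on the tray's floor with its heatsink up.

Things in the scene. Friction and masses are not known exactly. Their poses are not given: they have to be found in the camera images.
- power_board: Tan board 110 (x) x 80 (y) x 4 mm, 0.3 kg, level; origin: centre of underside, 20 mm above table in the clamp. Mid-board finned heatsink, 24 mm wide (x), 60 long (y), top 44 mm above origin: pinch across x near its top; parts near the corners reach 22 mm. Fence on its +y side 32 mm high; on its -y side the sliding jaw's lip (33 mm high) laps 8 mm over its edge. A smaller loose green board is not wanted.
- pawl_knob (a point): Centre of the pawl's 24 mm black ball knob, 68 mm above table, 110 mm to the board's -y side; axes parallel to the board's in the clamp. Pinch along x from above; pawl arm under it 14 mm wide, top at 51 mm. Hinge (along x) 100 mm off in -y, 32 mm lower: the knob rises on that arc, 11 mm nearer the hinge at 24 mm up. Releases at about 15 mm; lift 24 to 30 mm, under 5 N. Let go, it falls back.
- clamp_bar (a joint): Travel in m of the sprung clamp bar with jaw and toothed rack: 0 clamped, 0.035 fully back (jaw has moved to the board's -y side, off its edge). Held by the pawl; with the pawl up, its spring (8 to 4 N) drives it fully back in about 0.5 s and it stays there when the pawl is let go.
- tray: Empty shallow open grey tray, 190 (x) x 160 (y) x 25 mm high, walls and floor 5 mm thick, loose, 0.9 kg, on the table to the robot's right of the clamp. Origin: centre of its underside, z up. The deeper, divided bin is not the tray.
Things that resemble listed ones, but are neither listed nor needed, are in the scene too. Leave any purple or red look-alike of the power_board alone. What is shaped like the tray but purple is not meant.

How it is judged (in metres and radians):
On the way, in this order (a step that is already met when the one before it is completed fails the run):
1. the clamp bar has slid back (value of joint clamp_bar above 0.03 m), for 0.2 s.
2. the board is lifted out of the clamp (height (world z) of power_board above 0.035 m), for 0.1 s.
At the end, for the whole second after the job is handed in: The board lies at rest on the floor of the tray, heatsink up (centre within 55 mm of the tray's centre along each tray axis, underside under 10 mm above the tray's underside, tilt under 0.12 rad), and the clamp bar is back by more than 30 mm (x of power_board in the frame of tray between -0.055 and 0.055 m and y of power_board in the frame of tray between -0.055 and 0.055 m and z of power_board in the frame of tray below 0.01 m and angle between power_board's own z axis and vertical below 0.12 rad and value of joint clamp_bar above 0.03 m and linear speed of each of power_board, tray below 0.02 m/s); the robot touches nothing.
It fails at once if the board is dropped (falls freely by more than about 30 mm) (linear speed of power_board above 0.8 m/s and contact force between the fingers and power_board below 0.1 N).
It also fails if it takes over 45 s, if anything falls off the work surface, if the arm or the gripper's body presses on something with over 40 N, if the wrist force passes 120 N, or if a joint passes its speed limit or range.

ROBOT

A 6-joint arm with a two-finger parallel gripper is mounted at the origin on the work surface. World frame = base frame: x ahead of the robot, y to its left, z up, the work surface at z = 0. Lengths are in mm, angles in degrees, forces in N, time in s.
With the tool pointing down it reaches from about 300 to 1000 mm from the base axis. Payload 5.1 kg.
Tool frame: the origin (TCP) lies midway between the tips of the shut fingers; the grasp point (between the pads) lies 19 mm behind it; x points along the fingers, z is the direction in which the jaws open and shut, and the axes are right-handed (so a half turn about x gives the same grasp; the last joint's range is limited). The gripper opens to 95 mm and grips with 3 to 60 N. Pads are 20 mm wide; open, the fingers measure 119 mm over their backs; the gripper's body (75 mm by 180 mm) begins 59 mm behind the grasp point.
Start: joints at [-71.482, 7.093, 94.555, -0, 78.352, -4.733], TCP at [256.557, -597.213, 214.656] pointing down, gripper open.
Joint ranges: [-149.61, 149.61], [-58.7, 133.49], [1.44, 155.28], [-77.14, 257.14], [18.33, 153.61], [-166.67, 166.67]. Speed limits (degrees/s): [147.25, 147.25, 180, 180, 180, 180].

INTERFACE

Orientations are given as [roll, pitch, yaw] about the fixed x, y, z axes, in that order (R = Rz(yaw) Ry(pitch) Rx(roll)).
In Python, from cell import ctrl gives the robot as it stands.
- The arm moves only by the tool move_arm, never from a script. Its argument "commands" is a list of rows, each a list of 7 numbers: the turn, a rotation vector about the tool's x, y, z in degrees, then the shift along the tool's x, y, z in mm, then the opening, from 0 (shut) to 1 (fully open). A call has 1 to 12 rows; each row shifts and turns the pose as measured when the row begins, along the tool's axes as they then stand; what a row does not reach is not made up. A row lasts 1/12 s, in which the tool goes at most 41.7 mm and 7.16 degrees, less where a joint would pass 70% of its speed; a pose out of reach is approached as far as the arm can. A call is refused whole if a number of a shift passes 41.7 or a number of a turn 7.16, either way. A call with a gripper value outside its range is refused whole. The fingers move at their own pace and stop on an object; "grip_force" is the grip in N (left out, the last holds). Time passes only in rows, so rows that do not move let the fingers close. It gives the time, the measured TCP pose, the force and the opening at its end, in the units of the state.
- ctrl.get_obs(): the state, without advancing time (a new reading comes with each control period).
- ctrl.camera(name): name is "scene" or "top"; returns a dict with "img" (420x560x3 uint8, red, green, blue), "K" (3x3 intrinsics, pixels), "dist_coeffs" ([k1, k2, p1, p2, k3] as OpenCV has them; the pictures are not rectified), "pose" (4x4, takes a point from camera to world coordinates). Camera axes: x right, y down, z forward; pixel columns grow to the right and rows downward; lengths in mm; the calibration is good to about 2 mm. A picture is of the moment at which its call begins. There is no depth.
- ctrl.sign_off(): hands the job in, once; it reports no verdict.
Trained networks look in a picture, given as the dict that the camera call returned (one of the last four; its "shot" number tells which), for a name from the list of things; names that differ only in an ending like _2 or _b are one class to them, and where a whole thing is asked for, a point or a joint stands for the part that bears it (a point fixed in the world has none). Each returns a list of dicts, best first, with "score" (0 to 1); they miss things now and then, are a little off and sometimes report something else, mostly with a low value. They report only what shows in the picture. A call takes as long as a camera call. They do not tell look-alikes from the thing itself.
- ctrl.recognise(target, picture): "location" ([x, y, z] in mm, in world coordinates, good to about 4 mm: the middle of the surface that is visible of it).
- ctrl.spot_point(target, picture): "location" ([x, y, z] in mm, in world coordinates, good to about 4 mm: a listed point, or the origin of a listed thing).
The state is a dict: "time": time; "q": joint angles; "qvel": joint speeds; "effort": joint torques, N m; "position": TCP position; "tool_rot": TCP orientation; "contact_force": force on the tool from outside, world axes, zero at the start; "ft_torque": the same for the moment, N m; "opening": finger opening in mm.
Only numpy, scipy, OpenCV 4.12 (cv2) and the standard library are available. Lean on these libraries where they do the work, as an engineer would, in place of code of your own. Each camera call takes 0.05 s, during which the arm holds its last target. There are 200 camera calls.

## Working session

There is one attempt and no reset: what is moved stays moved. The work goes in short steps, Python scripts to look and compute and a tool call to move; the robot and the scene stay as the last step left them, time stands still between calls to the robot, and variables do not carry over. Pictures are saved under pics/ and viewed, about 8 in all and at most 12, crops included, and the job is handed in when it is done.

Besides the shell and the picture viewer there is one more tool, called as a command line: name --pt "numbers of a row" for each row, then --argument value for the rest. move_arm: Moves the arm, as the interface text tells. Its arguments: {"type":"object","properties":{"commands":{"type":"array"},"grip_force":{"type":"number"}},"required":["commands"]}

```bash
mkdir -p pics; ls
python3 - <<'E'
from cell import ctrl
import cv2
for n in ("scene","top"):
    p=ctrl.camera(n); cv2.imwrite(f"pics/{n}0.png",cv2.resize(p["img"][:,:,::-1],(800,600)))
    for t in ("power_board","pawl_knob","clamp_bar","tray"):
        for f in (ctrl.recognise,ctrl.spot_point):
            try: print(n,t,f.__name__,[([round(float(v)) for v in d["location"]],round(d["score"],2)) for d in f(t,p)])
            except Exception as e: print(n,t,e)
o=ctrl.get_obs(); print(o)
E
```

```text
pics
scene power_board call [([524, 263, 29], 0.89), ([641, 390, 2], 0.83), ([356, 311, 10], 0.69)]
scene power_board call [([638, 388, 0], 0.8), ([515, 256, 22], 0.64), ([340, 309, 0], 0.62)]
scene pawl_knob call []
scene pawl_knob call [([514, 144, 67], 0.9)]
scene clamp_bar call [([522, 194, 33], 0.63)]
scene clamp_bar it knows: pawl_knob, power_board, tray
scene tray call [([544, -258, 4], 0.86), ([252, -314, 4], 0.75)]
scene tray call [([540, -259, 0], 0.8), ([247, -316, -4], 0.63)]
top power_board call [([338, 305, 4], 0.95), ([633, 381, 0], 0.83), ([543, -260, 9], 0.72), ([509, 258, 27], 0.7)]
top power_board call [([341, 306, -4], 0.81), ([639, 386, -1], 0.79), ([514, 256, 20], 0.58)]
top pawl_knob call []
top pawl_knob call [([516, 140, 70], 0.93)]
top clamp_bar call [([499, 198, 36], 0.86)]
top clamp_bar it knows: pawl_knob, power_board, tray
top tray call [([247, -321, 7], 0.62), ([543, -258, 6], 0.61)]
top tray call [([541, -255, 3], 0.95), ([249, -316, 0], 0.78)]
{'time': 0.8, 'q': array([-7.14815556e+01,  7.09163517e+00,  9.45542643e+01, -1.34557628e-03,
        7.83522158e+01, -4.73069515e+00]), 'qvel': array([-0.01811422, -0.00146829,  0.04232188,  0.0447226 ,  0.02527882,
        0.0128516 ]), 'effort': array([-4.16854309e-04, -4.17534864e+01, -3.60205686e+01,  7.75762042e-02,
        4.27365059e-02,  5.32175637e-07]), 'position': array([ 256.5599816 , -597.21812331,  214.68402618]), 'tool_rot': array([ -39.69256349,   89.99770017, -106.44315227]), 'contact_force': array([0.51480352, 0.09765246, 0.04455348]), 'ft_torque': array([ 0.03898259, -0.0510722 ,  0.01849283]), 'opening': 95.24355739041654}
```

View pics/scene0.png

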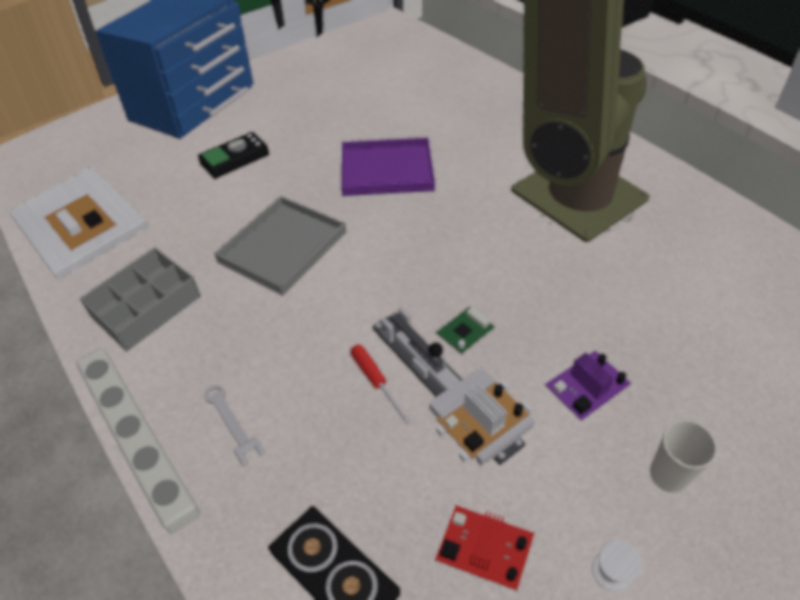

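View pics/top0.png

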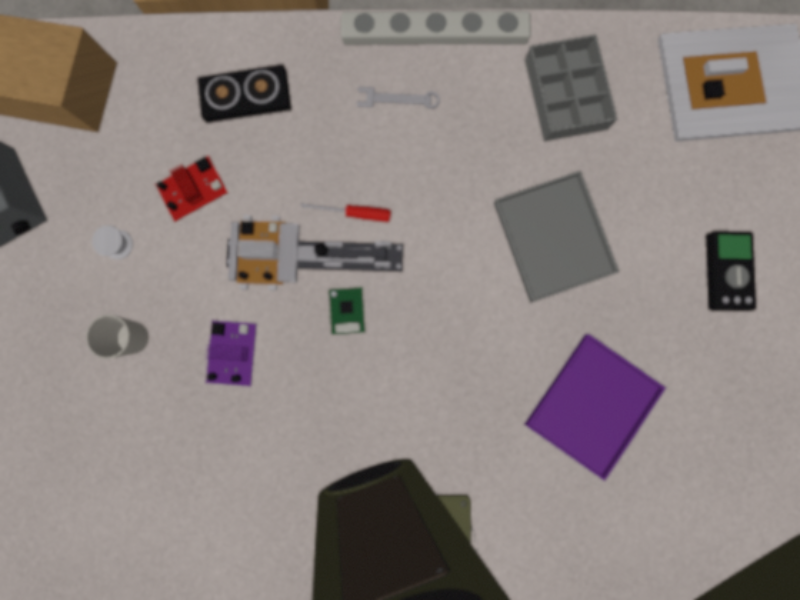

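```bash
cat > h.py <<'E'
import numpy as np, cv2
def p2w(p,uv,z):
    """pixels (560x420) -> world points at height z"""
    u=cv2.undistortPoints(np.float64(uv).reshape(-1,1,2),p["K"],np.float64(p["dist_coeffs"])).reshape(-1,2)
    d=np.c_[u,np.ones(len(u))]@p["pose"][:3,:3].T; o=p["pose"][:3,3]
    return o+d*((z-o[2])/d[:,2])[:,None]
def w2p(p,X):
    T=np.linalg.inv(p["pose"]); return cv2.projectPoints(np.float64(X).reshape(-1,1,3),cv2.Rodrigues(T[:3,:3])[0],T[:3,3],p["K"],np.float64(p["dist_coeffs"]))[0].reshape(-1,2)
def crop(p,x0,y0,x1,y1,s,f):
    cv2.imwrite(f,cv2.resize(p["img"][y0:y1,x0:x1,::-1],None,fx=s,fy=s,interpolation=cv2.INTER_CUBIC))
E
python3 - <<'E'
from cell import ctrl
from h import *
import pickle
p=ctrl.camera("top"); s=ctrl.camera("scene"); pickle.dump((p,s),open("p0.pkl","wb"))
a=cv2.resize(p["img"][140:212,150:295,::-1],None,fx=5.5,fy=5.5,interpolation=cv2.INTER_CUBIC)
cv2.imwrite("pics/c1.png",a)
# tray outline: low brightness grey vs table
im=p["img"][110:220,335:445].astype(int)
g=im.sum(2)/3; m=((g<125)).astype(np.uint8)
c=max(cv2.findContours(m,0,2)[0],key=cv2.contourArea)
r=cv2.boxPoints(cv2.minAreaRect(c))+[335,110]
print(g[5,5],r,cv2.contourArea(c))
for z in(0,25):
  w=p2w(p,r,z); print(z,w.round(),w.mean(0).round(1),[np.linalg.norm(w[i]-w[i-1]).round() for i in range(4)])
E
```

```text
152.33333333333334 [[344.15608501 139.995121  ]
 [406.25365448 117.11708069]
 [432.99023438 189.68782043]
 [370.89266205 212.56585693]] 4903.0
0 [[ 609. -149.    0.]
 [ 668. -310.    0.]
 [ 481. -371.    0.]
 [ 424. -212.    0.]] [ 545.5 -260.5    0. ] [np.float64(195.0), np.float64(171.0), np.float64(197.0), np.float64(168.0)]
25 [[ 602. -145.   25.]
 [ 660. -302.   25.]
 [ 478. -361.   25.]
 [ 422. -207.   25.]] [ 540.5 -253.6   25. ] [np.float64(190.0), np.float64(167.0), np.float64(192.0), np.float64(164.0)]
```

View pics/c1.png

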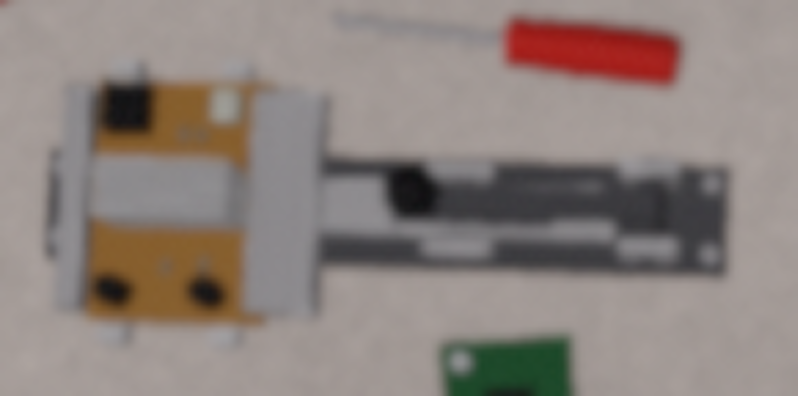

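Run:
```python
from h import *; import pickle
p,s=pickle.load(open("p0.pkl","rb"))
C=lambda L:np.float64(L)/5.5+[150,140]-0.4
print("knob",p2w(p,C([(412,191)]),68).round(1))
w=p2w(p,C([(90,157),(232,159),(230,224),(88,221)]),64);print("sink",w.round(1),w.mean(0))
for L in([(325,160),(725,170)],[(325,262),(722,273)]):
  w=p2w(p,C(L),12);d=w[0]-w[1];print("rail",w.round(1),np.degrees(np.arctan2(-d[0],d[1])))
w=p2w(p,C([(66,85),(58,308)]),32);d=w[0]-w[1];print("fence",w.round(1),np.degrees(np.arctan2(d[1],d[0])))
w=p2w(p,C([(325,95),(318,312)]),33);d=w[0]-w[1];print("jaw",w.round(1),np.degrees(np.arctan2(d[1],d[0])))
# scene cam knob
k=s["img"][225:265,285:325].astype(int).sum(2)/3; y,x=np.where(k<45);print(k.min(),len(x))
print("sceneknob px",x.mean()+285,y.mean()+225,"pred",w2p(s,[[515,142,68]]),w2p(p,[[515,142,68]]),C([(412,191)]))
print(p2w(s,[(x.mean()+285,y.mean()+225)],68))
# tray yaw
r=np.float64([[344.2,140],[406.3,117.1],[433,189.7],[370.9,212.6]]);w=p2w(p,r,12)
d=w[0]-w[3]; print("tray yaw long",np.degrees(np.arctan2(d[1],d[0])))
```

```text
knob [[509.8 142.8  68. ]]
sink [[526.1 282.6  64. ]
 [524.8 221.1  64. ]
 [496.6 221.4  64. ]
 [498.3 282.7  64. ]] [511.44634202 251.93809533  64.        ]
rail [[534.  190.7  12. ]
 [528.5   9.7  12. ]] -1.7423736149061926
rail [[487.4 190.   12. ]
 [481.7  11.2  12. ]] -1.8419898072910679
fence [[565.  303.9  32. ]
 [464.7 304.7  32. ]] -0.5059964789068635
jaw [[559.3 187.2  33. ]
 [462.3 188.9  33. ]] -0.9776610376051301
16.666666666666668 125
sceneknob px 311.464 238.928 pred [[302.51599313 245.00998645]] [[224.8880126  172.11361126]] [[224.50909091 174.32727273]]
[[490.21719673 141.95986031  68.        ]]
tray yaw long 18.855233030903605
```

```bash
cat >> h.py <<'E'
from scipy.spatial.transform import Rotation as Ro
def togo(o,xyz,jaw):
    """remaining tool-frame rotvec (deg) and shift (mm, in present / in final axes) to a tool-down pose with jaw axis at world angle jaw (mod 180)"""
    R=Ro.from_euler("xyz",o["tool_rot"],degrees=True); best=None
    for a in(jaw,jaw+180):
        z=np.array([np.cos(np.radians(a)),np.sin(np.radians(a)),0]);x=np.array([0,0,-1.])
        G=Ro.from_matrix(np.c_[x,np.cross(z,x),z]); v=(R.inv()*G).as_rotvec(degrees=True)
        d=np.array(xyz)-o["position"]
        print("jaw",a,"rot",v.round(2),"shift now",R.inv().apply(d).round(1),"in final axes",G.inv().apply(d).round(1))
E
python3 - <<'E'
from cell import ctrl
from h import *
o=ctrl.get_obs(); print(Ro.from_euler("xyz",o["tool_rot"],degrees=True).as_matrix().round(3))
togo(o,[512,142,150],-1.7)
E
```

```text
[[ 0.     0.919  0.395]
 [-0.     0.395 -0.919]
 [-1.     0.     0.   ]]
jaw -1.7 rot [-65.05   0.    -0.  ] shift now [  64.7  526.5 -578.4] in final axes [ 64.7 746.5 233.4]
jaw 178.3 rot [114.95  -0.    -0.  ] shift now [  64.7  526.5 -578.4] in final axes [  64.7 -746.5 -233.4]
```

move_arm --pt "-6.5 0 0 0 21.9 -24 1" --pt "-6.5 0 0 0 24.5 -21.4 1" --pt "-6.5 0 0 0 26.7 -18.5 1" --pt "-6.5 0 0 0 28.6 -15.4 1" --pt "-6.5 0 0 0 30.2 -12 1" --pt "-6.5 0 0 0 31.4 -8.5 1" --pt "-6.5 0 0 0 32.1 -4.9 1" --pt "-6.5 0 0 0 32.5 -1.2 1" --pt "-6.5 0 0 0 32.4 2.4 1" --pt "-6.5 0 0 0 31.9 6.1 1" --pt "0 0 0 0 31 9.7 1" --pt "0 0 0 0 31 9.7 1"

```text
time: 1.9
position: [376.4, -215.5, 213.9]
tool_rot: [-50.6, 89.8, -49.7]
contact_force: [1.1, 0.4, -0.3]
opening: 94.8
```

Run:
```python
from cell import ctrl
from h import *
o=ctrl.get_obs(); print(o["time"],o["position"],o["q"].round(1));togo(o,[512,142,130],-1.7)
```

```text
1.9 [ 376.36220499 -215.54212253  213.88784245] [-3.690e+01 -2.210e+01  1.209e+02 -1.000e-01  8.090e+01 -3.780e+01]
jaw -1.7 rot [2.63 0.16 0.19] shift now [ 83.1 355.6 141.2] in final axes [ 83.9 361.4 125. ]
jaw 178.3 rot [-177.37   -0.29    0.25] shift now [ 83.1 355.6 141.2] in final axes [  83.9 -361.4 -125. ]
```

move_arm --pt "1.3 0 0 4 31 11.5 1" --pt "1.3 0 0 6 31 11 1" --pt "0 0 0 7 31 10.5 1" --pt "0 0 0 7 31 10.5 1" --pt "0 0 0 7 31 10.5 1" --pt "0 0 0 7 31 10.5 1" --pt "0 0 0 7 31 10.5 1" --pt "0 0 0 7 31 10.5 1" --pt "0 0 0 7 31 10.5 1" --pt "0 0 0 7 31 10.5 1" --pt "0 0 0 7 25 9 1" --pt "0 0 0 0 0 0 1"

```text
time: 2.9
position: [506.2, 138.1, 142.3]
tool_rot: [-19.1, 88.9, -20.6]
contact_force: [-1.1, -0.2, -0.2]
opening: 95.0
```

Run:
```python
from cell import ctrl
from h import *
o=ctrl.get_obs(); print(o["time"],o["position"],o["q"].round(1));togo(o,[512,142,50],-1.7)
```

```text
2.9 [506.21921773 138.13001975 142.34493179] [  9.7  -6.2 115.1  -0.6  70.1  11.4]
jaw -1.7 rot [0.19 1.07 0.37] shift now [92.4  4.6  4. ] in final axes [92.3  4.   5.7]
jaw 178.3 rot [-179.8    -0.58    1.68] shift now [92.4  4.6  4. ] in final axes [92.3 -4.  -5.7]
```

Correct in place, then descend.

move_arm --pt "0.2 1 0.4 12 4 5 1" --pt "0 0 0 15 0 0 1" --pt "0 0 0 15 0 0 1" --pt "0 0 0 0 0 0 1"

```text
time: 3.23
position: [512.7, 143.7, 100.5]
tool_rot: [7.8, 89.8, 6.4]
contact_force: [-0.7, -0.9, -0.5]
opening: 95.2
```

Run:
```python
from cell import ctrl
from h import *
o=ctrl.get_obs(); print(o["time"],o["position"]);togo(o,[512,142,50],-1.7)
s=ctrl.camera("scene");crop(s,240,190,400,310,5,"pics/s1.png");print(w2p(s,[[512,142,68]]))
```

```text
3.2333 [512.71256651 143.72488659 100.52787896]
jaw -1.7 rot [ 0.28  0.16 -0.02] shift now [50.5 -1.8 -0.8] in final axes [50.5 -1.7 -0.7]
jaw 178.3 rot [-1.7972e+02  3.0000e-02  2.5000e-01] shift now [50.5 -1.8 -0.8] in final axes [50.5  1.7  0.7]
[[303.61151763 244.26825452]]
```

View pics/s1.png

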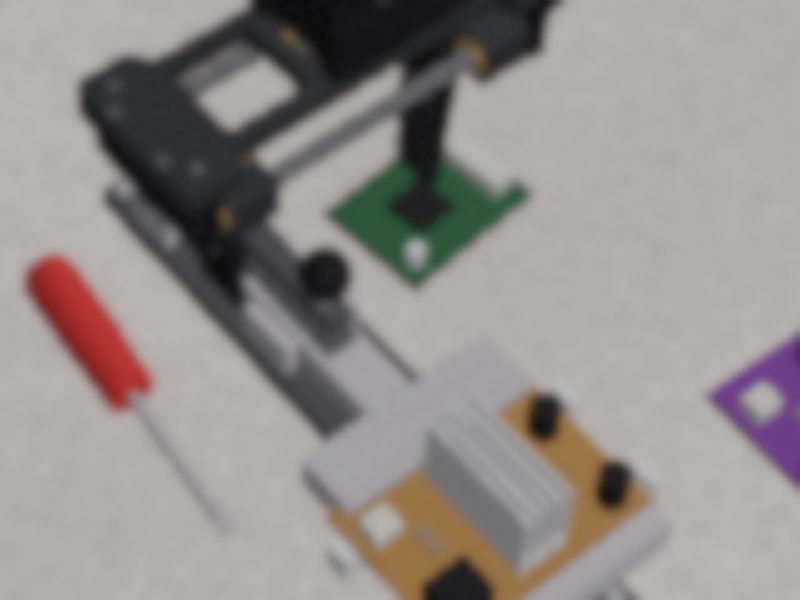

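move_arm --pt "0.2 0.2 0 15 -1 -0.5 1" --pt "0 0 0 15 0 0 1" --pt "0 0 0 12 0 0 1" --pt "0 0 0 6 0 0 1" --pt "0 0 0 0 0 0 1" --grip_force 20

```text
time: 3.7
position: [515.8, 141.3, 55.0]
tool_rot: [12.2, 89.5, 10.5]
contact_force: [0.0, 0.2, -0.4]
opening: 94.7
```

Run:
```python
from cell import ctrl
from h import *
o=ctrl.get_obs(); print(o["time"],o["position"],o["contact_force"]);togo(o,[512,142,50],-1.7)
```

```text
3.7 [515.75640505 141.32931134  54.96885182] [ 0.01438731  0.18492113 -0.4285946 ]
jaw -1.7 rot [-0.09  0.47 -0.1 ] shift now [ 4.9  0.5 -3.8] in final axes [ 5.   0.6 -3.8]
jaw 178.3 rot [ 1.7991e+02 -1.6000e-01 -7.4000e-01] shift now [ 4.9  0.5 -3.8] in final axes [ 5.  -0.6  3.8]
```

move_arm --pt "0 0.4 0 4 1 -3.3 1" --pt "0 0 0 0 0 0 0.3" --pt "0 0 0 0 0 0 0" --pt "0 0 0 0 0 0 0" --pt "0 0 0 0 0 0 0" --pt "0 0 0 0 0 0 0" --pt "0 0 0 0 0 0 0" --pt "0 0 0 0 0 0 0"

```text
time: 4.37
position: [514.0, 142.7, 53.3]
tool_rot: [28.9, 89.7, 27.1]
contact_force: [-0.1, -0.4, -0.9]
opening: 54.1
```

move_arm --pt "0 0 0 1 0 -1 0" --pt "0 0 0 0 0 0 0" --pt "0 0 0 0 0 0 0" --pt "0 0 0 0 0 0 0" --pt "0 0 0 0 0 0 0" --pt "0 0 0 0 0 0 0" --pt "0 0 0 0 0 0 0" --pt "0 0 0 0 0 0 0"

```text
time: 5.03
position: [511.1, 142.9, 52.4]
tool_rot: [95.6, 89.9, 93.8]
contact_force: [-0.4, 1.5, 0.5]
opening: 22.7
```

move_arm --pt "0 0 0 -4 -1.4 0 0" --pt "0 0 0 -4 -1.6 0 0" --pt "0 0 0 -4 -1.7 0 0" --pt "0 0 0 -4 -1.9 0 0" --pt "0 0 0 -4 -2.1 0 0" --pt "0 0 0 -4 -2.3 0 0" --pt "0 0 0 0 0 0 0"

```text
time: 5.62
position: [510.7, 130.7, 77.6]
tool_rot: [88.2, 89.8, 86.4]
contact_force: [-0.6, 0.2, -1.2]
opening: 22.7
```

move_arm --pt "0 0 0 -1.5 -0.8 0 0" --pt "0 0 0 0 0 0 0" --pt "0 0 0 0 0 0 0" --pt "0 0 0 0 0 0 0" --pt "0 0 0 0 0 0 0" --pt "0 0 0 0 0 0 0" --pt "0 0 0 0 0 0 0" --pt "0 0 0 0 0 0 0" --pt "0 0 0 0 0 0 0"

```text
time: 6.37
position: [510.6, 129.6, 79.4]
tool_rot: [83.8, 89.8, 82.0]
contact_force: [0.6, 0.2, -1.4]
opening: 22.9
```

Run:
```python
from cell import ctrl
from h import *
o=ctrl.get_obs(); print(o["time"],o["position"],o["contact_force"])
s=ctrl.camera("scene");crop(s,240,190,400,310,5,"pics/s2.png")
```

```text
6.3667 [510.60346626 129.55904934  79.41315277] [ 0.64327887  0.16180858 -1.40917246]
```

View pics/s2.png

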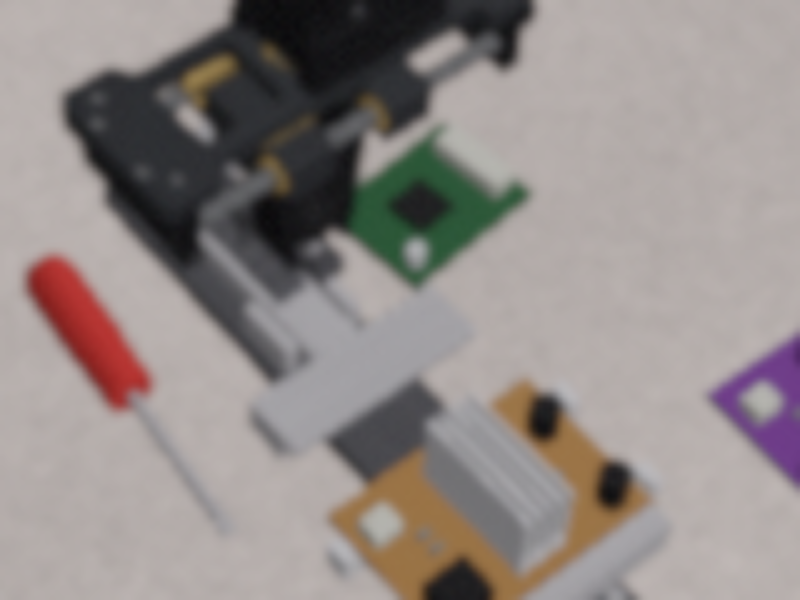

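move_arm --pt "0 0 0 0 0 0 0.6" --pt "0 0 0 0 0 0 0.6" --pt "0 0 0 0 0 0 0.6" --pt "0 0 0 0 0 0 0.6" --pt "0 0 0 0 0 0 0.6" --pt "0 0 0 -10 0 0 0.6" --pt "0 0 0 -20 0 0 0.6" --pt "0 0 0 -20 0 0 0.6" --pt "0 0 0 -10 10 0 0.6" --pt "0 0 0 0 20 0 0.6" --pt "0 0 0 0 20 0 0.6" --pt "0 0 0 0 20 0 0.6"

```text
time: 7.42
position: [514.1, 200.6, 147.4]
tool_rot: [45.5, 89.7, 43.3]
contact_force: [0.1, 0.2, -0.2]
opening: 57.0
```

Run:
```python
from cell import ctrl
from h import *
o=ctrl.get_obs(); print(o["time"],o["position"],o["opening"],o["contact_force"]);togo(o,[512.5,251,100],-1.5)
```

```text
7.4167 [514.0633111  200.57722334 147.4288588 ] 57.00478220463638 [ 0.13123541  0.21144815 -0.22277513]
jaw -1.5 rot [-0.68  0.2  -0.2 ] shift now [47.6 50.2 -3.6] in final axes [47.4 50.4 -2.9]
jaw 178.5 rot [179.32  -0.31  -0.31] shift now [47.6 50.2 -3.6] in final axes [ 47.4 -50.4   2.9]
```

move_arm --pt "-0.6 0.2 -0.2 8 16 -1 0.6" --pt "0 0 0 12 16 -1 0.6" --pt "0 0 0 14 14 0 0.6" --pt "0 0 0 12 2 0 0.6" --pt "0 0 0 0 0 0 0.6"

```text
time: 7.83
position: [515.4, 258.4, 105.3]
tool_rot: [30.8, 89.5, 29.5]
contact_force: [-0.4, -0.0, -0.2]
opening: 56.9
```

Run:
```python
from cell import ctrl
from h import *
p=ctrl.camera("top"); s=ctrl.camera("scene")
o=ctrl.get_obs(); print(o["time"],o["position"],o["opening"]);togo(o,[512.5,251,43],-1.5)
for c in (s,p):print([([round(float(v)) for v in d["location"]],round(d["score"],2)) for d in ctrl.spot_point("power_board",c)])
print(w2p(s,[[512,253,64],[512,283,64],[512,223,64]]))
crop(s,280,210,400,300,6.6,"pics/s3.png")
```

```text
7.9333 [516.72078831 257.92688326 107.4289172 ] 57.0320097744122
jaw -1.5 rot [ 0.16  0.62 -0.34] shift now [64.3 -7.4 -4.8] in final axes [64.4 -7.  -4. ]
jaw 178.5 rot [-179.84    0.53    0.98] shift now [64.3 -7.4 -4.8] in final axes [64.4  7.   4. ]
[([343, 308, -1], 0.95), ([515, 256, 24], 0.75), ([638, 388, -2], 0.66)]
[([515, 254, 25], 0.64)]
[[340.15410987 280.1479698 ]
 [350.79100376 290.23194141]
 [329.84341886 270.36431667]]
```

View pics/s3.png

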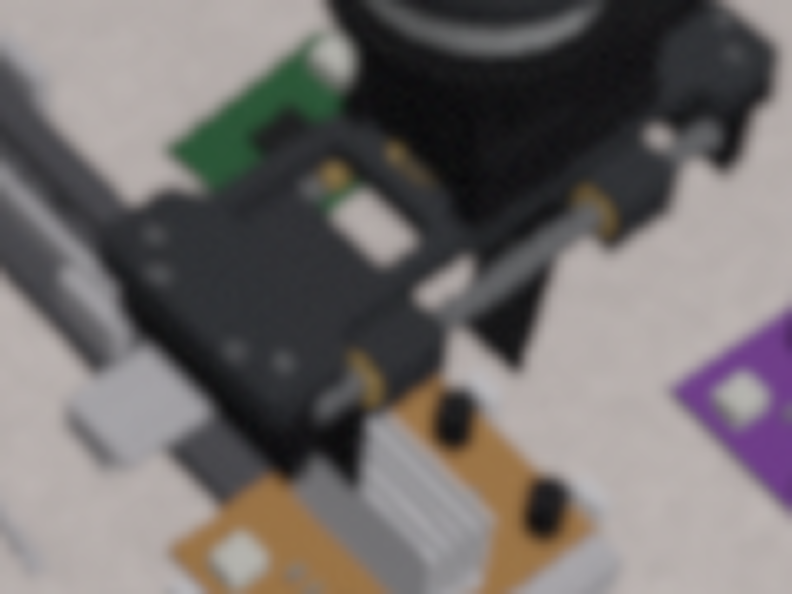

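move_arm --pt "0.1 0.5 -0.3 12 -6 -3 0.6" --pt "0 0 0 15 0 0 0.6" --pt "0 0 0 12 0 0 0.6" --pt "0 0 0 0 0 0 0.6"

```text
time: 8.37
position: [516.9, 249.0, 70.5]
tool_rot: [15.0, 89.5, 13.3]
contact_force: [-1.0, 0.3, -0.7]
opening: 56.8
```

Run:
```python
from cell import ctrl
from h import *
o=ctrl.get_obs(); print(o["time"],o["position"],o["opening"],o["contact_force"]);togo(o,[513,252,43],-1.5)
```

```text
8.3667 [516.91077463 249.00094552  70.5030903 ] 56.806957953581914 [-0.96083789  0.27660672 -0.65218669]
jaw -1.5 rot [-0.22  0.52 -0.14] shift now [27.5  2.8 -4.2] in final axes [27.5  2.9 -4. ]
jaw 178.5 rot [179.78  -0.22  -0.82] shift now [27.5  2.8 -4.2] in final axes [27.5 -2.9  4. ]
```

move_arm --pt "-0.2 0.5 0 6 2.5 -4 0.6" --pt "0 0 0 9 0 0 0.6" --pt "0 0 0 8 0 0 0.6" --pt "0 0 0 4 0 0 0.6" --pt "0 0 0 0 0 0 0.6"

```text
time: 8.78
position: [512.7, 250.6, 40.7]
tool_rot: [121.5, 89.9, 119.9]
contact_force: [-0.1, -1.1, 0.3]
opening: 57.0
```

Run:
```python
from cell import ctrl
from h import *
o=ctrl.get_obs(); print(o["time"],o["position"],o["opening"],o["contact_force"]);togo(o,[513,252,43],-1.5)
```

```text
8.7833 [512.68321541 250.64330775  40.74914861] 56.95092243603675 [-0.11232231 -1.12837066  0.2864612 ]
jaw -1.5 rot [-0.1  -0.07 -0.11] shift now [-2.2  1.4  0.3] in final axes [-2.3  1.4  0.3]
jaw 178.5 rot [ 1.799e+02 -1.800e-01  1.100e-01] shift now [-2.2  1.4  0.3] in final axes [-2.3 -1.4 -0.3]
```

move_arm --pt "0 0 0 -2 1.4 0.3 0.4" --pt "0 0 0 0 0 0 0.1" --pt "0 0 0 0 0 0 0" --pt "0 0 0 0 0 0 0" --pt "0 0 0 0 0 0 0" --pt "0 0 0 0 0 0 0" --pt "0 0 0 0 0 0 0" --pt "0 0 0 0 0 0 0" --pt "0 0 0 0 0 0 0" --grip_force 35

```text
time: 9.53
position: [514.0, 252.9, 44.1]
tool_rot: [69.9, 89.8, 68.4]
contact_force: [0.4, 0.3, -1.6]
opening: 24.2
```

Gripped at 24.2 mm. Lift slowly.

move_arm --pt "0 0 0 -3 0 0 0" --pt "0 0 0 -6 0 0 0" --pt "0 0 0 -8 0 0 0" --pt "0 0 0 -10 0 0 0" --pt "0 0 0 -12 0 0 0" --pt "0 0 0 -12 0 0 0" --pt "0 0 0 -12 0 0 0" --pt "0 0 0 -10 0 0 0" --pt "0 0 0 -8 0 0 0" --pt "0 0 0 0 0 0 0"

```text
time: 10.37
position: [513.5, 252.5, 134.6]
tool_rot: [66.7, 89.8, 65.2]
contact_force: [1.2, -0.0, -2.4]
opening: 24.0
```

Run:
```python
from cell import ctrl
from h import *
o=ctrl.get_obs(); print(o["time"],o["position"],o["opening"],o["contact_force"]);togo(o,[542,-256,130],-1.5);togo(o,[542,-256,130],18.9-30)
s=ctrl.camera("scene");crop(s,240,150,400,310,3.7,"pics/s4.png")
```

```text
10.3667 [513.52916152 252.47299357 134.59214992] 23.98968710690708 [ 1.17629898 -0.04473441 -2.429728  ]
jaw -1.5 rot [-0.06  0.07 -0.17] shift now [   3.2 -507.5   42.3] in final axes [   4.6 -507.6   41.8]
jaw 178.5 rot [ 1.7994e+02 -2.6000e-01 -1.1000e-01] shift now [   3.2 -507.5   42.3] in final axes [  4.6 507.6 -41.8]
jaw -11.100000000000001 rot [ 9.54  0.06 -0.17] shift now [   3.2 -507.5   42.3] in final axes [   4.6 -493.5  125.8]
jaw 168.9 rot [-1.7046e+02  2.6000e-01  9.0000e-02] shift now [   3.2 -507.5   42.3] in final axes [   4.6  493.5 -125.8]
```

View pics/s4.png

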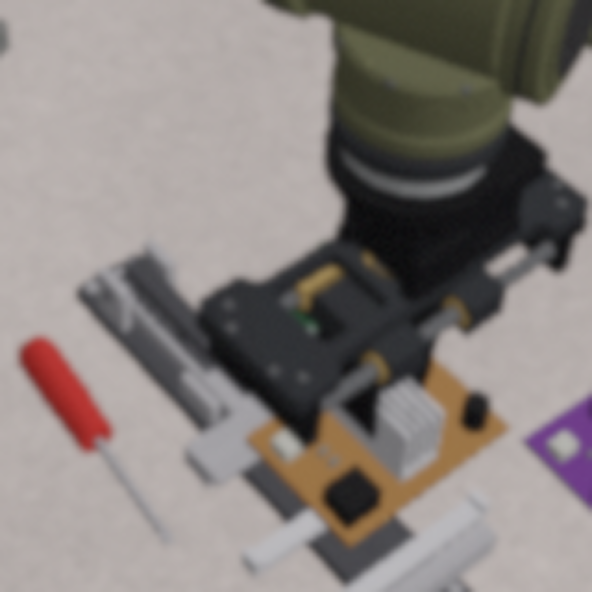

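move_arm --pt "0 0 0 0 -10 1 0" --pt "0 0 0 0 -18 1.5 0" --pt "0 0 0 0 -25 2 0" --pt "0 0 0 0 -28 2.4 0" --pt "0 0 0 0 -28 2.4 0" --pt "0 0 0 0 -28 2.4 0" --pt "0 0 0 0 -28 2.4 0" --pt "0 0 0 0 -28 2.4 0" --pt "0 0 0 0 -28 2.4 0" --pt "0 0 0 0 -28 2.4 0" --pt "0 0 0 0 -28 2.4 0" --pt "0 0 0 0 -28 2.4 0"

```text
time: 11.42
position: [523.4, -68.4, 122.5]
tool_rot: [179.3, 89.0, 178.3]
contact_force: [0.2, -0.1, -2.9]
opening: 23.9
```

Run:
```python
from cell import ctrl
from h import *
o=ctrl.get_obs(); print(o["time"],o["position"],o["opening"],o["contact_force"]);togo(o,[542,-256,130],-1.5)
```

```text
11.4167 [523.4095464  -68.40029314 122.53120214] 23.863500719895686 [ 0.21920178 -0.07655243 -2.89029262]
jaw -1.5 rot [ 0.47 -1.   -0.01] shift now [  -7.9 -187.2   21.8] in final axes [  -7.5 -187.    23.5]
jaw 178.5 rot [-1.7952e+02  1.0000e-02 -1.5600e+00] shift now [  -7.9 -187.2   21.8] in final axes [ -7.5 187.  -23.5]
```

move_arm --pt "0.4 -0.5 0 -4 -28 3 0" --pt "0 -0.5 0 -4 -28 3 0" --pt "0 0 0 -2 -28 3 0" --pt "0 0 0 -2 -28 3 0" --pt "0 0 0 -2 -25 3 0" --pt "0 0 0 0 -18 2 0" --pt "0 0 0 0 -10 1 0" --pt "0 0 0 0 -3 0 0" --pt "0 0 0 0 0 0 0" --pt "0 0 0 0 0 0 0"

```text
time: 12.25
position: [526.3, -252.9, 126.0]
tool_rot: [165.5, 89.0, 163.5]
contact_force: [-0.9, 0.5, -2.2]
opening: 23.9
```

Run:
```python
from cell import ctrl
from h import *
p=ctrl.camera("top")
o=ctrl.get_obs(); print(o["time"],o["position"],o["opening"],o["contact_force"]);togo(o,[542,-256,30],-1.5)
print([([round(float(v)) for v in d["location"]],round(d["score"],2)) for d in ctrl.spot_point("tray",p)])
crop(p,320,90,460,240,4,"pics/t1.png")
```

```text
12.3 [ 526.20909098 -252.55356222  125.8716506 ] 23.724560774058343 [-0.10850691  0.54655084 -2.73038528]
jaw -1.5 rot [-0.47 -1.01 -0.26] shift now [95.6 -3.3 17.6] in final axes [95.9 -3.  15.9]
jaw 178.5 rot [179.52  -0.41   1.58] shift now [95.6 -3.3 17.6] in final axes [ 95.9   3.  -15.9]
[([542, -254, 0], 0.58)]
```

View pics/t1.png

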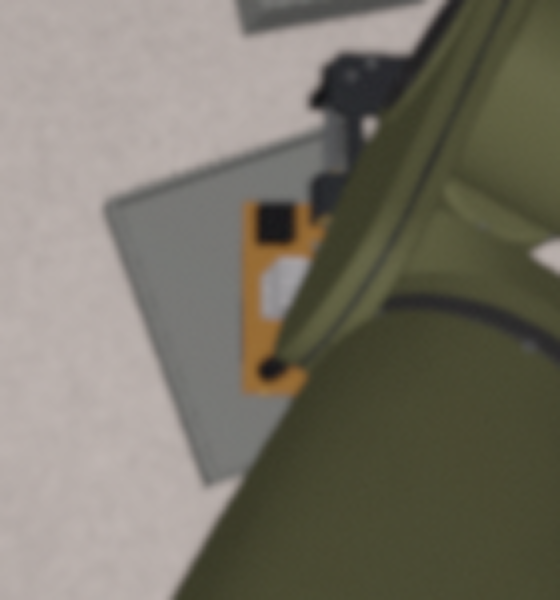

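move_arm --pt "-0.4 -0.5 -0.2 6 -2 6 0" --pt "0 -0.5 0 10 -1 6 0" --pt "0 0 0 12 0 4 0" --pt "0 0 0 12 0 0 0" --pt "0 0 0 10 0 0 0" --pt "0 0 0 0 0 0 0"

```text
time: 12.85
position: [544.4, -252.0, 70.3]
tool_rot: [37.3, 89.9, 36.1]
contact_force: [0.3, 0.1, -2.7]
opening: 23.7
```

Run:
```python
from cell import ctrl
from h import *
o=ctrl.get_obs(); print(o["time"],o["position"],o["opening"],o["contact_force"]);togo(o,[542,-256,30],-1.5)
```

```text
12.85 [ 544.37693262 -251.95417169   70.31682429] 23.695528661247362 [ 0.29594333  0.05740687 -2.65471258]
jaw -1.5 rot [ 0.31  0.11 -0.08] shift now [40.3 -4.2 -2.4] in final axes [40.3 -4.1 -2.3]
jaw 178.5 rot [-1.7969e+02  1.3000e-01  1.7000e-01] shift now [40.3 -4.2 -2.4] in final axes [40.3  4.1  2.3]
```

move_arm --pt "0 0 0 6 -4 -2 0" --pt "0 0 0 8 0 0 0" --pt "0 0 0 8 0 0 0" --pt "0 0 0 6 0 0 0" --pt "0 0 0 4 0 0 0" --pt "0 0 0 0 0 0 0" --pt "0 0 0 0 0 0 0"

```text
time: 13.43
position: [540.9, -255.9, 32.8]
tool_rot: [110.7, 89.8, 109.5]
contact_force: [-0.3, -0.0, -2.5]
opening: 24.3
```

move_arm --pt "0 0 0 2 0 0 0" --pt "0 0 0 1 0 0 0" --pt "0 0 0 0.5 0 0 0" --pt "0 0 0 0 0 0 0"

```text
time: 13.77
position: [541.9, -256.5, 30.5]
tool_rot: [54.7, 89.9, 53.5]
contact_force: [-0.0, 0.1, -1.8]
opening: 23.9
```

move_arm --pt "0 0 0 1.5 0 0 0" --pt "0 0 0 1 0 0 0" --pt "0 0 0 0 0 0 0"

```text
time: 14.02
position: [542.5, -256.9, 29.3]
tool_rot: [21.3, 89.9, 20.1]
contact_force: [0.1, 0.3, -2.4]
opening: 24.0
```

move_arm --pt "0 0 0 1.5 0 0 0" --pt "0 0 0 1 0 0 0" --pt "0 0 0 0 0 0 0"

```text
time: 14.27
position: [543.0, -257.1, 29.3]
tool_rot: [22.5, 89.9, 21.3]
contact_force: [0.0, 0.5, -2.9]
opening: 23.7
```

move_arm --pt "0 0 0 2.5 0 -0.5 0" --pt "0 0 0 2 0 0 0" --pt "0 0 0 0 0 0 0"

```text
time: 14.52
position: [543.8, -257.6, 29.6]
tool_rot: [9.0, 89.8, 7.9]
contact_force: [0.0, -0.6, -2.7]
opening: 23.8
```

move_arm --pt "0 0 0 4 0 -0.5 0" --pt "0 0 0 3 0 -0.5 0"

```text
time: 14.68
position: [544.4, -258.0, 28.9]
tool_rot: [14.4, 89.8, 13.2]
contact_force: [-8.6, 5.5, 17.7]
opening: 24.2
```

move_arm --pt "0 0 0 0 0 0 0" --pt "0 0 0 0 0 0 0" --pt "0 0 0 0 0 0 0.6" --pt "0 0 0 0 0 0 0.6" --pt "0 0 0 0 0 0 0.6" --pt "0 0 0 0 0 0 0.6" --pt "0 0 0 0 0 0 0.6" --pt "0 0 0 0 0 0 0.6"

```text
time: 15.35
position: [545.5, -258.8, 28.2]
tool_rot: [-7.0, 89.6, -8.2]
contact_force: [-0.7, -0.2, -0.1]
opening: 55.3
```

Released, force is zero; rise and move aside.

move_arm --pt "0 0 0 -8 0 0 0.6" --pt "0 0 0 -15 0 0 0.6" --pt "0 0 0 -25 0 0 0.6" --pt "0 0 0 -30 0 0 0.6" --pt "0 0 0 -30 0 0 0.6" --pt "0 0 0 -30 0 0 0.6" --pt "0 0 0 -10 -20 -20 0.6" --pt "0 0 0 0 -25 -25 0.6" --pt "0 0 0 0 -25 -25 0.6" --pt "0 0 0 0 -25 -25 0.6" --pt "0 0 0 0 -25 -25 0.6" --pt "0 0 0 0 0 0 0.6"

```text
time: 16.35
position: [419.5, -380.1, 191.4]
tool_rot: [-33.8, 89.2, -34.6]
contact_force: [-0.3, 0.1, -0.3]
opening: 56.9
```

move_arm --pt "0 0 0 0 -25 -10 0.6" --pt "0 0 0 0 -25 -10 0.6" --pt "0 0 0 0 -25 -10 0.6" --pt "0 0 0 0 -25 -10 0.6" --pt "0 0 0 0 -25 -10 0.6" --pt "0 0 0 0 -25 -10 0.6" --pt "0 0 0 0 -15 -5 0.6" --pt "0 0 0 0 0 0 0.6" --pt "0 0 0 0 0 0 0.6"

```text
time: 17.1
position: [349.9, -550.9, 197.9]
tool_rot: [-31.3, 88.8, -32.3]
contact_force: [0.1, -0.1, 0.8]
opening: 57.1
```

Run:
```python
from cell import ctrl
from h import *
p=ctrl.camera("top"); s=ctrl.camera("scene")
o=ctrl.get_obs(); print(o["time"],o["position"],o["contact_force"])
for c in(p,s):
  for t in("tray","power_board"):print(t,[([round(float(v)) for v in d["location"]],round(d["score"],2)) for d in ctrl.spot_point(t,c)])
a=cv2.resize(p["img"][100:235,150:460,::-1],(800,348),interpolation=cv2.INTER_CUBIC)
b=cv2.resize(s["img"][120:220,130:450,::-1],(800,250),interpolation=cv2.INTER_CUBIC)
cv2.imwrite("pics/f1.png",np.vstack([a,b]))
```

```text
17.2 [ 350.3198988  -550.15553531  197.83611047] [-0.24413789  0.01512707 -0.48706387]
tray [([248, -318, 1], 0.82)]
power_board [([636, 389, -3], 0.82), ([340, 307, -2], 0.75), ([546, -258, 8], 0.69)]
tray [([539, -257, -1], 0.84), ([253, -315, -4], 0.81)]
power_board [([546, -257, 6], 0.9), ([340, 308, 2], 0.74), ([640, 385, -3], 0.62)]
```

View pics/f1.png

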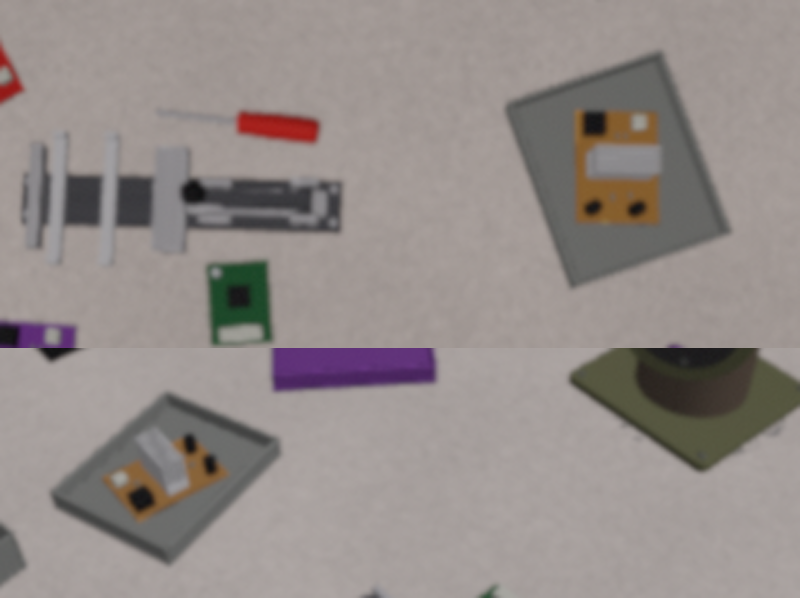

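The board lies flat in the middle of the tray (top view, 617,167), heatsink up. The jaw is back (170,200), and the arm is clear of everything.

```bash
python3 -c "
from cell import ctrl
print(ctrl.sign_off())"
```

```text
the job is handed in; nothing more can be done
None
```

The board is now flat in the empty grey tray with its heatsink up, and the job is handed in at about 17 s of the 45 s. I pinched the knob, lifted the pawl about 27 mm along its arc until the bar slid back, and let it go. I then lifted the board out by its heatsink, set it on the tray floor and moved the arm clear.

- **Board and tray:** the last detections put the board at about (546, -257) and the tray at about (539, -257), so it is roughly 7 mm off centre against the 55 mm allowed. Board height read as 6–8 mm, which matches the 5 mm tray floor within the detector's accuracy.
- **Clamp and arm:** the final top view shows the jaw still fully back with the pawl released, and the wrist force reads about zero.
- **Disagreements:**
  - The top view missed the grey tray at the end; the scene view found it.
  - While setting the board down, the force showed no contact at first. A firmer push read about 18 N before I released it.

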